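# Set the length stop and tighten its wing nut

### The job

Set the length stop on its plywood board: slide the slotted plate with the upright wooden block along until the block's leading face lines up with the pen line on the tape, then tighten the wing nut of that plate clockwise until it stops, its wing lying along the slots. Leave the wing nut of the feather board (the jig with no upright block) as it is.

Things in the scene. Friction and masses are not known exactly. Their poses are not given: they have to be found in the camera images.
- stop_block (a point): Centre of the upright wooden block, 60 x 30 x 55 mm (x, y, z), top 78.5 mm above the table, fixed on the +y end of a flat 80 mm wide aluminium plate (top 23.5 mm) with two slots. Block and plate slide as one along own y, 115 mm travel, about 3 N, starting near the -y end; the line lies ahead in +y. Leading face: the +y face, 15 mm from here. Board below is fixed, 110 x 380 x 18 mm, same axes.
- mark_line (a point): Middle of a 3 mm black pen line on a 24 mm pale tape strip stuck across the stop's board, 19 mm above the table. The line runs along own x over the board's full width; own y points along the slots, the way the stop must slide. With the stop set, the block's centre is 15 mm on the line's -y side, at the same x.
- wing_nut (a point): Centre of the black wing, a bar 52 x 12 x 28 mm (long along own x), 54 mm above the table, underside 40 mm, on a thin shank on the stop's plate. Does not slide with it; 100 mm or more to the block's -y side. Loose: wing roughly across the slots. Turns clockwise seen from above, 1.05 to 1.3 rad, to a stop with the wing along the slots (mark_line's y). 0.08 N m friction; stays where left.
- feather_wing (a joint): Identical wing nut on the other jig, the feather board: a flat wooden plate with comb fingers and no upright block, on a 110 x 240 mm board about 195 mm nearer to or farther from the robot than the stop's. Value: rad turned clockwise from above, 0 to 0.2 at the start; not to be turned.

How it is judged (in metres and radians):
On the way:
1. the block's leading face is within 10 mm of the line while the wing nut is still loose (wing more than 0.8 rad from the slots' direction) (y of stop_block in the frame of mark_line between -0.025 and -0.005 m and angle between the x axis of wing_nut and the y axis of mark_line, either way round above 0.8 rad), for 0.2 s.
At the end, for the whole second after the job is handed in: The block's leading face is within 10 mm of the pen line (its centre 5 to 25 mm short of the line) and the stop's wing nut is tight: its wing within 0.2 rad of the slots' direction (y of stop_block in the frame of mark_line between -0.025 and -0.005 m and angle between the x axis of wing_nut and the y axis of mark_line, either way round below 0.2 rad); the robot touches nothing.
It fails at once if the feather board's wing nut is turned past 0.5 rad (value of joint feather_wing above 0.5 rad).
It also fails if it takes over 50 s, if anything falls off the work surface, if the arm or the gripper's body presses on something with over 40 N, if the wrist force passes 120 N, or if a joint passes its speed limit or range.

### The arm

A 6-joint arm with a two-finger parallel gripper is mounted at the origin on the work surface. World frame = base frame: x ahead of the robot, y to its left, z up, the work surface at z = 0. Lengths are in mm, angles in rad, forces in N, time in s.
With the tool pointing down it reaches from about 275 to 850 mm from the base axis. Payload 19 kg.
Tool frame: the origin (TCP) lies at the centre of the arm's flange, where the gripper is bolted on; the fingertips stand 173 mm ahead of it and the grasp point (between the pads) lies 155 mm ahead of it (bot.grip_point_offset is the distance from the TCP to the grasp point, in mm); y points along the fingers, z is the direction in which the jaws open and shut, and the axes are right-handed (so a half turn about y gives the same grasp; the last joint's range is limited). The gripper opens to 85 mm and grips with 20 to 120 N. Pads are 22 mm wide; open, the fingers measure 114 mm over their backs; the gripper's body (76 mm by 85 mm) begins 54 mm behind the grasp point. The pads swing forward as they close: fully open they stand 13 mm farther back than shut.
Start: joints at [1.054, 0.15, 1.437, -0, 1.554, -0.134], TCP at [214.784, 533.366, 404.667] pointing down, gripper open.
Joint ranges: [-2.8, 2.8], [-0.68, 2.1], [0.12, 2.68], [-1.39, 4.53], [0.16, 2.79], [-2.81, 2.81]. Speed limits (rad/s): [1.89, 1.89, 2.22, 3.01, 3.01, 3.01].

### API

Orientations are given as [roll, pitch, yaw] about the fixed x, y, z axes, in that order (R = Rz(yaw) Ry(pitch) Rx(roll)).
In Python, from cell import bot, capture, spotter gives the robot as it stands.
- The arm moves only by the tool move_arm, never from a script. Its argument "series" is text: rows parted by semicolons, each of 4 numbers parted by spaces: the shift along the tool's x, y, z in cm, then the turn about the tool's y in degrees. A call has 1 to 10 rows; each row shifts and turns the commanded pose from where the row before left it, along the tool's axes as they then stand; what a row does not reach is not made up. A row lasts 1/8 s, in which the tool goes at most 62.5 mm and 10.7 degrees, less where a joint would pass 70% of its speed; a pose out of reach is approached as far as the arm can. A call with a gripper value outside its range is refused whole. "grip" is the finger opening in cm, from 0 to 8.54, set as the call begins (left out, the last holds). The fingers move at their own pace and stop on an object; "squeeze" is the grip in N (left out, the last holds). Time passes only in rows, so rows that do not move let the fingers close. It gives the time, the measured TCP pose, the force and the opening at its end, in the units of the state.
- bot.get_obs(): the state, without advancing time (a new reading comes with each control period).
- capture(name): name is "scene" or "top"; returns a dict with "img" (480x640x3 uint8, red, green, blue), "fx", "fy", "cx", "cy" (pixels), "k1" (the pictures are not rectified: a ray, as slopes to the right and down, at radius r is drawn at 1 + k1 r^2 times it, then the intrinsics apply), "R" (3x3) and "t" (3): a world point X has camera coordinates R X + t. Camera axes: x right, y down, z forward; pixel columns grow to the right and rows downward; lengths in mm; the calibration is good to about 2 mm. A picture is of the moment at which its call begins. There is no depth.
- bot.hand_in(): hands the job in, once; it reports no verdict.
Trained networks look in a picture, given as the dict that the camera call returned (one of the last four; its "shot" number tells which), for a name from the list of things; names that differ only in an ending like _2 or _b are one class to them, and where a whole thing is asked for, a point or a joint stands for the part that bears it (a point fixed in the world has none). Each returns a list of dicts, best first, with "conf" (0 to 1); they miss things now and then, are a little off and sometimes report something else, mostly with a low value. They report only what shows in the picture. A call takes as long as a camera call.
- spotter.boxes_of(picture, thing): "bbox" ([centre column, centre row, width, height] in pixels, round what is visible of it).
- spotter.place_of(picture, thing): "centre" ([column, row] in pixels: a listed point, or the origin of a listed thing).
The state is a dict: "clock": time; "qpos": joint angles; "joint_vel": joint speeds; "tau": joint torques, N m; "eef_pos": TCP position; "tcp_rot": TCP orientation; "force": force on the tool from outside, world axes, zero at the start; "ft_torque": the same for the moment, N m; "grip_width": finger opening in mm.
Only numpy, scipy, OpenCV 4.12 (cv2) and the standard library are available. Lean on these libraries where they do the work, as an engineer would, in place of code of your own. Each camera call takes 0.05 s, during which the arm holds its last target.

## Working session

There is one attempt and no reset: what is moved stays moved. The work goes in short steps, Python scripts to look and compute and a tool call to move; the robot and the scene stay as the last step left them, time stands still between calls to the robot, and variables do not carry over. Pictures are saved under pics/ and viewed, and the job is handed in when it is done.

Besides the shell and the picture viewer there is one more tool, called after ">>>" by a JSON object that holds its "fn" and its "kwargs", one argument or row to a line. move_arm: Moves the arm, as the interface text tells. Its arguments: {"type":"object","properties":{"series":{"type":"string"},"grip":{"type":"number"},"squeeze":{"type":"number"}},"required":["series"]}

```bash
ls; mkdir -p pics; python3 - <<'E'
from cell import bot,capture,spotter
import cv2,pickle
print(bot.get_obs())
P={}
for n in("scene","top"):
    p=capture(n);P[n]=p;cv2.imwrite(f"pics/{n}0.png",p["img"][:,:,::-1])
    print(n,{k:p[k] for k in p if k!="img"})
    for t in("stop_block","mark_line","wing_nut","feather_wing"):
        print(t,spotter.place_of(p,t)[:3],spotter.boxes_of(p,t)[:2])
pickle.dump(P,open("p0.pkl","wb"))
E
```

```text
pics
{'clock': 0.0, 'qpos': array([ 1.05399526e+00,  1.50999830e-01,  1.43799036e+00,  2.26846442e-05,
        1.55380947e+00, -1.34007121e-01]), 'joint_vel': array([ 1.19937310e-04, -2.43025197e-03, -8.35579368e-05, -6.26044466e-04,
       -1.87667902e-03,  4.19370303e-04]), 'tau': array([-3.81737103e-03, -7.13053393e+01, -5.70857334e+01, -6.83740000e-04,
        9.09141207e-03, -8.90966294e-05]), 'eef_pos': array([214.77640296, 533.35375596, 404.08770707]), 'tcp_rot': array([-1.57198948e+00,  1.83740846e-04, -3.82794455e-01]), 'force': array([-0.20014813,  0.93357516,  0.18801734]), 'ft_torque': array([-0.0158829 , -0.0153589 , -0.00547913]), 'grip_width': 85.617702992048}
scene {'fx': 585.3033558726194, 'fy': 585.3033558726194, 'cx': 318.0837963263085, 'cy': 234.80457326886756, 'k1': 0.04431081935978, 'R': array([[-3.03835315e-01,  9.52724567e-01,  2.13284949e-05],
       [ 6.47617431e-01,  2.06549402e-01, -7.33436437e-01],
       [-6.98767317e-01, -2.22830078e-01, -6.79758039e-01]]), 't': array([ 183.14025864, -321.76531587, 1280.86153908]), 'shot': 1}
stop_block [{'centre': [382.1, 289.8], 'conf': 0.78}] [{'bbox': [306.7, 289.1, 193.6, 77.7], 'conf': 0.6}]
mark_line [{'centre': [409.7, 309.8], 'conf': 0.56}, {'centre': [388.2, 291.5], 'conf': 0.44}] [{'bbox': [413.5, 311.5, 28.6, 64.8], 'conf': 0.8}]
wing_nut [{'centre': [292.7, 279.8], 'conf': 0.55}] [{'bbox': [295.3, 283.9, 33.4, 41.3], 'conf': 0.88}]Traceback (most recent call last):
  File "<stdin>", line 9, in <module>
ValueError: it knows: mark_line, stop_block, wing_nut
```

```bash
python3 - <<'E'
from cell import bot,capture,spotter
import cv2,pickle
P={}
for n in("scene","top"):
    p=capture(n);P[n]=p;cv2.imwrite(f"pics/{n}1.png",p["img"][:,:,::-1])
    if n=="top":print(n,{k:p[k] for k in p if k!="img"})
    for t in("stop_block","mark_line","wing_nut"):
        print(t,spotter.place_of(p,t)[:3],spotter.boxes_of(p,t)[:2])
pickle.dump(P,open("p0.pkl","wb"))
E
```

```text
stop_block [{'centre': [384.0, 289.3], 'conf': 0.86}] [{'bbox': [305.3, 290.8, 197.8, 80.8], 'conf': 0.58}]
mark_line [{'centre': [415.4, 311.6], 'conf': 0.84}] [{'bbox': [413.6, 312.4, 29.3, 66.5], 'conf': 0.55}]
wing_nut [{'centre': [294.9, 279.0], 'conf': 0.81}] [{'bbox': [296.6, 282.9, 31.9, 39.5], 'conf': 0.58}]
top {'fx': 600.2271938778956, 'fy': 600.2271938778956, 'cx': 322.02653965904574, 'cy': 251.71078695328248, 'k1': -0.11831244368845562, 'R': array([[-0.01344165, -0.99985489,  0.01046537],
       [-0.99778673,  0.01273072, -0.06526541],
       [ 0.06512271, -0.01131948, -0.99781306]]), 't': array([ 29.13883782, 556.50473912, 800.72368371]), 'shot': 3}
stop_block [{'centre': [262.1, 191.2], 'conf': 0.64}] [{'bbox': [348.3, 174.3, 24.4, 41.6], 'conf': 0.67}, {'bbox': [343.3, 191.9, 192.8, 67.3], 'conf': 0.62}]
mark_line [{'centre': [233.3, 196.1], 'conf': 0.7}] [{'bbox': [232.4, 199.1, 20.5, 81.4], 'conf': 0.81}]
wing_nut [{'centre': [348.5, 171.9], 'conf': 0.72}] [{'bbox': [349.0, 172.9, 25.7, 39.5], 'conf': 0.81}]
```

View pics/scene0.png

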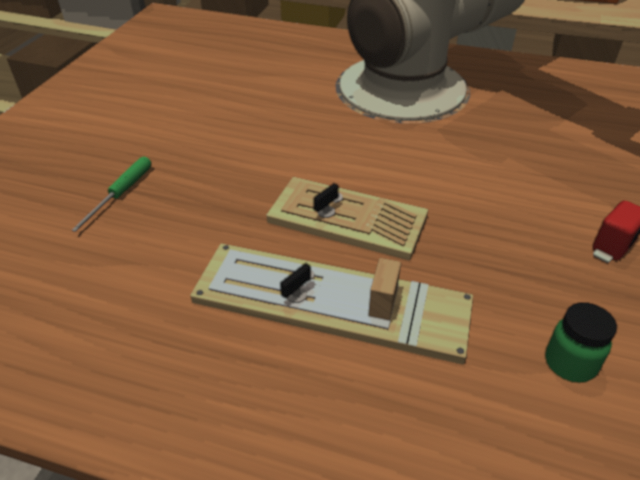

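View pics/top1.png

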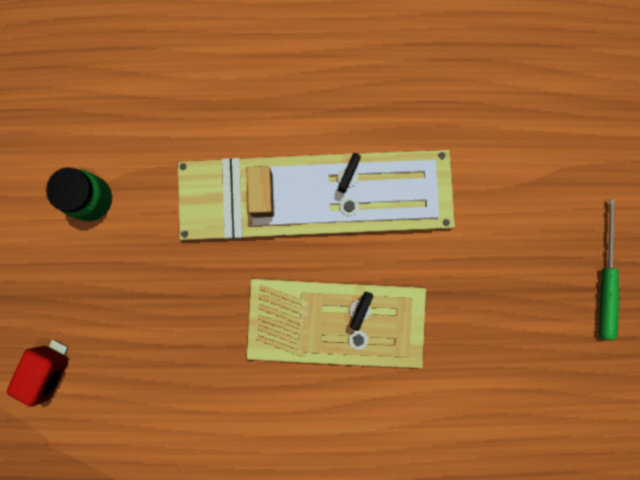

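The stop's board is the farther one in the top view: block near (260,190), line near (232,198), wing near (348,173). The feather board's wing is near (362,311). Next I'll measure these in detail.

```bash
cat > h.py <<'E'
import numpy as np,cv2,pickle
def ray(p,uv):
    d=np.array([p["k1"],0,0,0,0]);K=np.array([[p["fx"],0,p["cx"]],[0,p["fy"],p["cy"]],[0,0,1]])
    n=cv2.undistortPoints(np.array([[uv]],float),K,d)[0,0]
    R=np.array(p["R"]);t=np.array(p["t"]);return -R.T@t,R.T@np.array([n[0],n[1],1])
def atz(p,uv,z):
    o,d=ray(p,uv);return (o+d*(z-o[2])/d[2])
def proj(p,X):
    K=np.array([[p["fx"],0,p["cx"]],[0,p["fy"],p["cy"]],[0,0,1]])
    r=cv2.projectPoints(np.array(X,float).reshape(-1,1,3),cv2.Rodrigues(np.array(p["R"]))[0],np.array(p["t"],float),K,np.array([p["k1"],0,0,0,0.]))[0]
    return r.reshape(-1,2)
def load():return pickle.load(open("p0.pkl","rb"))
E
python3 - <<'E'
from h import *
P=load();t=P["top"];s=P["scene"]
for n,p,c in(("top",t,[(233.3,196.1,19),(262.1,191.2,51),(348.5,171.9,54)]),("sc",s,[(415.4,311.6,19),(384,289.3,51),(294.9,279,54)])):
    for u,v,z in c: print(n,z,atz(p,(u,v),z).round(1))
for uv in[(183,167),(442,156),(446,223),(185,234)]:print(atz(t,uv,18).round(1))
cv2.imwrite("pics/c1.png",cv2.resize(t["img"][140:250,170:380,::-1],None,fx=3.8,fy=3.8,interpolation=cv2.INTER_CUBIC))
cv2.imwrite("pics/c2.png",cv2.resize(s["img"][240:360,250:450,::-1],None,fx=4,fy=4,interpolation=cv2.INTER_CUBIC))
E
```

```text
top 19 [634.9 142.7  19. ]
top 51 [635.7 100.2  51. ]
top 54 [659.5 -14.1  54. ]
sc 19 [631.8 147.5  19. ]
sc 51 [634.1 102.1  51. ]
sc 54 [655.2 -16.1  54. ]
[676.9 212.9  18. ]
[ 688.3 -147.    18. ]
[ 594.3 -149.6   18. ]
[583.6 209.5  18. ]
```

View pics/c1.png

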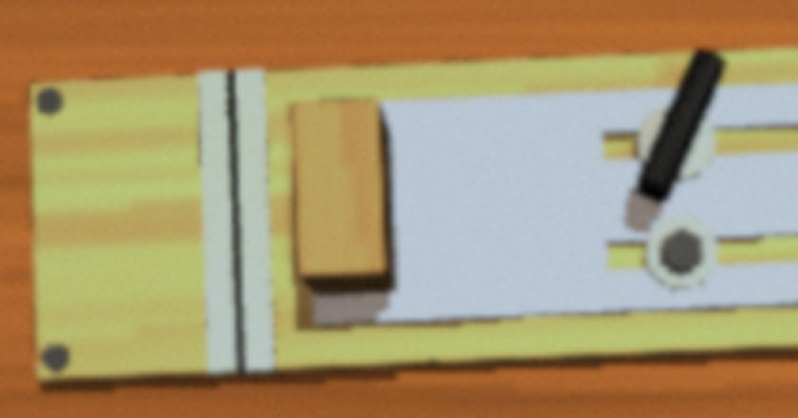

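View pics/c2.png

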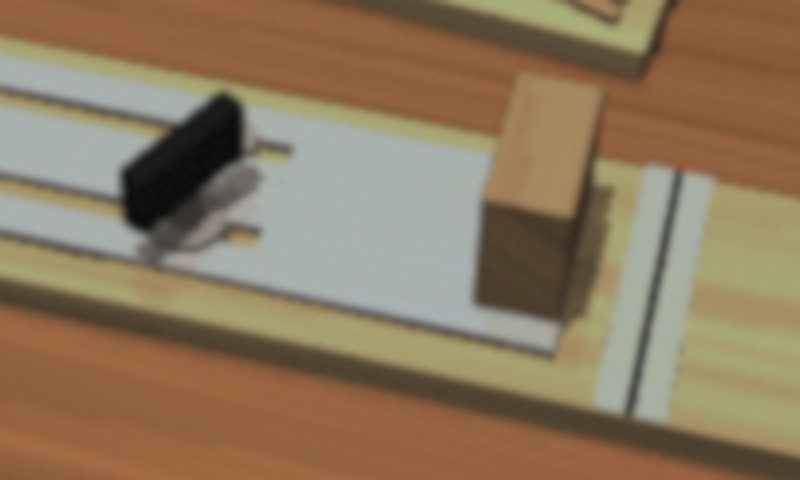

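```bash
python3 - <<'E'
from h import *
P=load();t=P["top"];s=P["scene"]
f=lambda c:(170+(c[0]+.5)/3.8-.5,140+(c[1]+.5)/3.8-.5)
g=lambda c:(250+(c[0]+.5)/4-.5,240+(c[1]+.5)/4-.5)
T=lambda c,z:atz(t,f(c),z)
S=lambda c,z:atz(s,g(c),z)
print("line top",T((231,70),19).round(1),T((241,372),19).round(1),"sc",S((679,172),19).round(1),S((631,412),19).round(1))
B=[T(c,78.5) for c in[(292,102),(378,98),(388,275),(300,278)]];print("block top",np.round(B,1),np.mean(B,0).round(1))
B=[S(c,78.5) for c in[(520,73),(604,90),(572,220),(486,200)]];print("block sc",np.round(B,1),np.mean(B,0).round(1))
print("wing top",T((710,58),68).round(1),T((654,194),68).round(1))
print("wing sc",S((228,97),68).round(1),S((132,176),68).round(1))
print("board", [T(c,18).round(1) for c in[(50,100),(55,357)]])
E
```

```text
line top [688.1 146.7  19. ] [577.7 143.1  19. ] sc [577.6 143.   19. ] [685.9 147.2  19. ]
block top [[663.3 117.7  78.5]
 [664.3  88.7  78.5]
 [604.2  85.7  78.5]
 [603.6 115.1  78.5]] [633.9 101.8  78.5]
block sc [[605.6  87.5  78.5]
 [604.9 115.9  78.5]
 [664.3 118.   78.5]
 [664.4  90.3  78.5]] [634.8 102.9  78.5]
wing top [679.1 -24.1  68. ] [632.2  -4.1  68. ]
wing sc [636.3  -5.6  68. ] [680. -24.  68.]
board [array([678.4, 213.2,  18. ]), array([584.2, 210.8,  18. ])]
```

>>> {"fn": "move_arm", "kwargs": {
  "series": "0 0 0 -8; 0 0 0 -8; 0 0 0 -7.9; 3.4 0 -3.7 0; 3.4 0 -3.7 0; 3.4 0 -3.7 0; 3.4 0 -3.7 0; 3.4 0 -3.7 0; 3.4 0 -3.7 0; 3.4 0 -3.7 0",
  "grip": 8.5,
  "squeeze": 40
}}

```text
clock: 2.3
eef_pos: [462.5, 281.3, 404.8]
tcp_rot: [-1.571, -0.0, 0.034]
force: [1.0, 0.7, -0.6]
grip_width: 84.9
```

>>> {"fn": "move_arm", "kwargs": {
  "series": "3.4 0 -3.7 0; 3.4 0 -3.7 0; 3.4 0 -3.7 0; 3.4 0 -3.7 0; 3.0 0 -3.8 0; 0 0 0 0; 0 0 0 0"
}}

```text
clock: 3.18
eef_pos: [633.7, 102.7, 404.5]
tcp_rot: [-1.571, 0.0, 0.034]
force: [0.2, 0.7, -1.1]
grip_width: 85.1
```

>>> {"fn": "move_arm", "kwargs": {
  "series": "0 4 0 0; 0 4 0 0; 0 4 0 0; 0 3.5 0 0; 0 2.5 0 0; 0 1.3 0 0; 0 0 0 0"
}}

```text
clock: 4.05
eef_pos: [633.5, 103.1, 211.6]
tcp_rot: [-1.571, 0.001, 0.035]
force: [0.5, 0.4, 0.5]
grip_width: 85.1
```

>>> {"fn": "move_arm", "kwargs": {
  "series": "0 0 0 0; 0 0 0 0; 0 0 0 0; 0 0 0 0; 0 0 0 0; 0 0 0 0; 0 0 0 0; 0 0 0 0",
  "grip": 2.0
}}

```text
clock: 5.05
eef_pos: [633.9, 102.5, 212.3]
tcp_rot: [-1.571, -0.001, 0.034]
force: [-2.7, 0.2, 7.1]
grip_width: 29.7
```

>>> {"fn": "move_arm", "kwargs": {
  "series": "0 0 0.6 0; 0 0 0.8 0; 0 0 0.8 0; 0 0 0.55 0; 0 0 0 0; 0 0 0 0; 0 0 0 0"
}}

```text
clock: 5.92
eef_pos: [633.0, 130.2, 212.3]
tcp_rot: [-1.57, -0.001, 0.034]
force: [-1.5, 3.5, 5.6]
grip_width: 29.5
```

>>> {"fn": "move_arm", "kwargs": {
  "series": "0 0 0 0; 0 0 0 0; 0 0 0 0; 0 0 0 0; 0 0 0 0; 0 0 0 0",
  "grip": 8.5
}}

```text
clock: 6.68
eef_pos: [632.9, 130.0, 211.7]
tcp_rot: [-1.571, 0.0, 0.034]
force: [-0.3, -0.4, -0.6]
grip_width: 85.0
```

>>> {"fn": "move_arm", "kwargs": {
  "series": "0 -2 0 0; 0 -4 0 0; 0 -4 0 0; 0 -4 0 0; 0 -4 0 0; 0 0 -5 0; 0 0 -5 0; 0 0 -5 0; 0 0 0 0"
}}

```text
clock: 7.8
eef_pos: [637.8, -23.0, 393.2]
tcp_rot: [-1.572, -0.001, 0.031]
force: [-0.7, 0.1, -0.0]
grip_width: 84.7
```

```bash
cat > look.py <<'E'
import sys
from cell import capture,spotter
from h import *
k=sys.argv[1];P={}
for n in("scene","top"):
    p=capture(n);P[n]=p
    for t in("stop_block","mark_line","wing_nut"):print(n,t,spotter.place_of(p,t)[:2])
pickle.dump(P,open("p0.pkl","wb"))
cv2.imwrite(f"pics/a{k}.png",cv2.resize(P["top"]["img"][140:250,170:380,::-1],None,fx=3.8,fy=3.8,interpolation=cv2.INTER_CUBIC))
cv2.imwrite(f"pics/b{k}.png",cv2.resize(P["scene"]["img"][240:360,250:450,::-1],None,fx=4,fy=4,interpolation=cv2.INTER_CUBIC))
E
python3 look.py 1
```

```text
scene stop_block [{'centre': [406.0, 292.0], 'conf': 0.71}]
scene mark_line [{'centre': [414.8, 309.6], 'conf': 0.89}]
scene wing_nut [{'centre': [292.9, 278.0], 'conf': 0.81}]
top stop_block [{'centre': [241.0, 192.8], 'conf': 0.97}]
top mark_line [{'centre': [231.5, 198.5], 'conf': 0.64}]
top wing_nut [{'centre': [349.0, 172.3], 'conf': 0.89}]
```

View pics/b1.png

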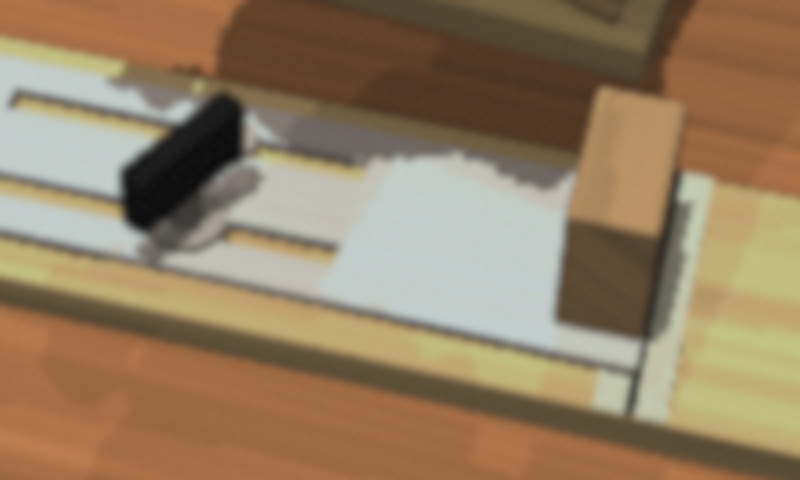

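View pics/a1.png

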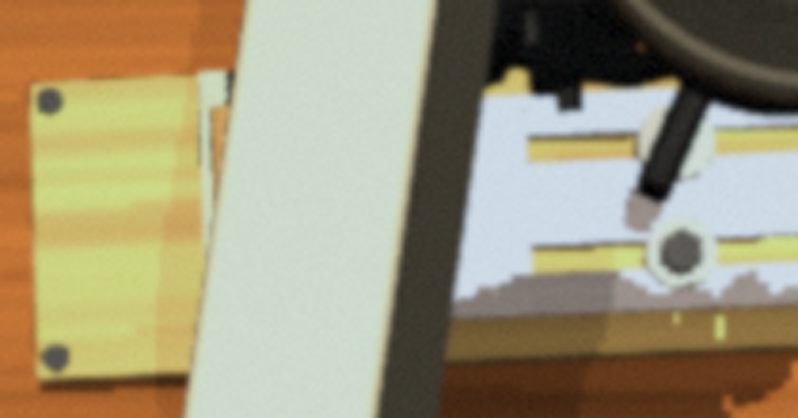

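Scene view: the block's leading face sits on the line, with the plate's end meeting it at crop pixel (635,371). The wing is unmoved. Next I'll align over the wing.

>>> {"fn": "move_arm", "kwargs": {
  "series": "0 0 0 8.3; 0 0 0 8.3; 0 0 0 8.3; 1.5 0 1.25 0; 0 4 0 0; 0 4 0 0; 0 0 0 0; 0 0 0 0; 0 0 0 0"
}}

```text
clock: 9.32
eef_pos: [657.0, -14.2, 313.8]
tcp_rot: [-1.57, -0.003, -0.4]
force: [1.0, -0.8, 0.3]
grip_width: 84.8
```

>>> {"fn": "move_arm", "kwargs": {
  "series": "0 3 0 0; 0 3 0 0; 0 2.5 0 0; 0 1.3 0 0; 0 0.6 0 0; 0 0 0 0; 0 0 0 0"
}}

```text
clock: 10.2
eef_pos: [657.0, -14.3, 208.7]
tcp_rot: [-1.571, -0.001, -0.4]
force: [-0.3, 0.3, -0.2]
grip_width: 84.7
```

>>> {"fn": "move_arm", "kwargs": {
  "series": "0 0 0 0; 0 0 0 0; 0 0 0 0; 0 0 0 0; 0 0 0 0; 0 0 0 0; 0 0 0 0; 0 0 0 0; 0 0 0 0",
  "grip": 0.6,
  "squeeze": 40
}}

```text
clock: 11.32
eef_pos: [656.8, -13.9, 207.9]
tcp_rot: [-1.57, -0.0, -0.4]
force: [0.9, 6.1, 1.9]
grip_width: 11.1
```

>>> {"fn": "move_arm", "kwargs": {
  "series": "0 0 0 6; 0 0 0 7; 0 0 0 7; 0 0 0 7; 0 0 0 7; 0 0 0 7; 0 0 0 7; 0 0 0 7; 0 0 0 5; 0 0 0 0"
}}

```text
clock: 12.58
eef_pos: [657.0, -13.7, 207.9]
tcp_rot: [-1.57, 0.001, -1.449]
force: [5.0, 7.0, -0.3]
grip_width: 11.1
```

```bash
python3 -c "
from cell import bot;o=bot.get_obs();print(o['ft_torque'],o['force'],o['tcp_rot'])"
```

```text
[ 1.16478636 -0.52131649 -0.047253  ] [ 5.03636529  7.03049865 -0.34342668] [-1.56963655e+00  8.76194928e-04 -1.44869515e+00]
```

>>> {"fn": "move_arm", "kwargs": {
  "series": "0 0 0 2; 0 0 0 2; 0 0 0 2; 0 0 0 0; 0 0 0 0"
}}

```text
clock: 13.2
eef_pos: [657.0, -13.6, 207.9]
tcp_rot: [-1.57, 0.001, -1.551]
force: [4.6, 7.6, 0.3]
grip_width: 11.7
```

```bash
python3 -c "
from cell import bot;o=bot.get_obs();print(o['ft_torque'],o['force'],o['tcp_rot'])"
```

```text
[ 1.23235435 -0.56127182  0.4618445 ] [4.56252393 7.61917505 0.25692425] [-1.56970421e+00  8.79403500e-04 -1.55145293e+00]
```

Moment about z rose from about -0.05 to 0.46 N m, and the opening grew slightly, so the nut is at its stop. Releasing.

>>> {"fn": "move_arm", "kwargs": {
  "series": "0 0 0 0; 0 0 0 0; 0 0 0 0; 0 0 0 0; 0 0 0 0; 0 0 0 0; 0 0 0 0; 0 0 0 0",
  "grip": 8.5
}}

```text
clock: 14.2
eef_pos: [656.7, -14.3, 207.7]
tcp_rot: [-1.571, -0.0, -1.552]
force: [0.4, 0.0, -0.6]
grip_width: 85.1
```

>>> {"fn": "move_arm", "kwargs": {
  "series": "0 -2 0 0; 0 -4 0 0; 0 -4 0 0; 0 -4 0 0; 0 -4 0 0; 5 0 0 0; 5 0 0 0; 5 0 0 0; 5 0 0 0; 5 0 0 0"
}}

```text
clock: 15.45
eef_pos: [660.9, -265.7, 389.6]
tcp_rot: [-1.57, -0.001, -1.552]
force: [0.8, 0.1, 0.6]
grip_width: 85.0
```

>>> {"fn": "move_arm", "kwargs": {
  "series": "5 0 0 0; 5 0 0 0; 5 0 0 0; 0 0 0 0; 0 0 0 0; 0 0 0 0"
}}

```text
clock: 16.2
eef_pos: [664.4, -412.9, 388.8]
tcp_rot: [-1.57, -0.0, -1.551]
force: [-0.0, -0.2, -0.0]
grip_width: 85.0
```

```bash
python3 look.py 2; python3 -c "
from h import *
cv2.imwrite('pics/t2.png',load()['top']['img'][:,:,::-1])"
```

```text
scene stop_block [{'centre': [404.5, 295.7], 'conf': 0.75}, {'centre': [412.9, 311.1], 'conf': 0.72}]
scene mark_line [{'centre': [415.6, 307.4], 'conf': 0.85}]
scene wing_nut [{'centre': [293.6, 279.7], 'conf': 0.74}, {'centre': [405.7, 293.7], 'conf': 0.29}]
top stop_block [{'centre': [241.8, 191.4], 'conf': 0.86}]
top mark_line [{'centre': [230.8, 197.9], 'conf': 0.57}]
top wing_nut [{'centre': [347.5, 173.3], 'conf': 0.65}]
```

View pics/a2.png

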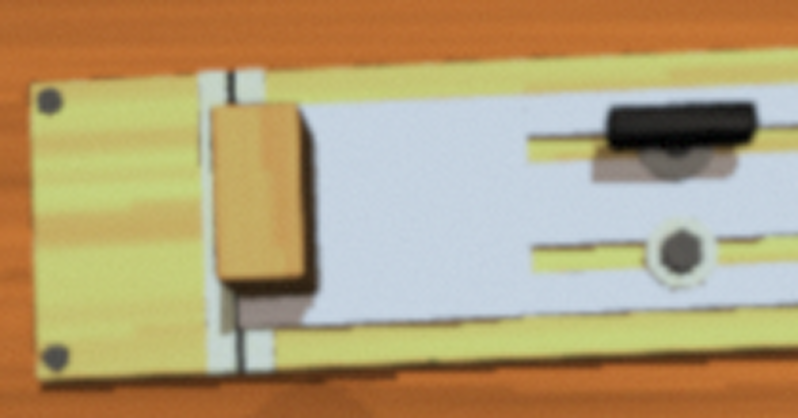

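View pics/b2.png

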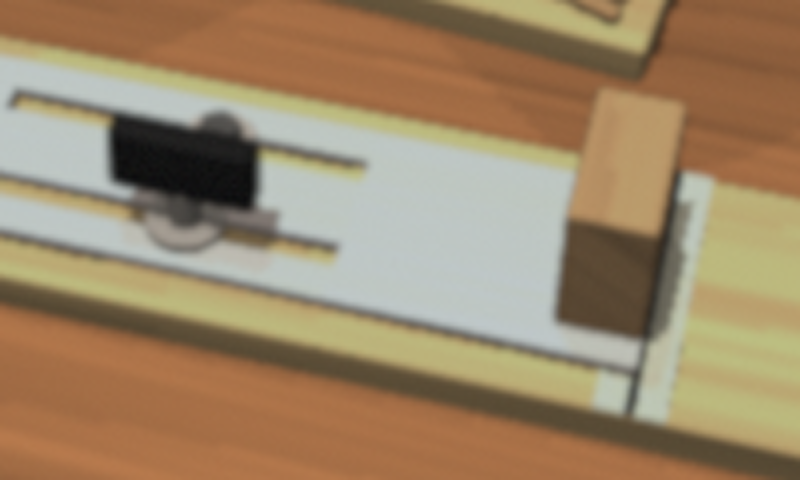

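View pics/t2.png

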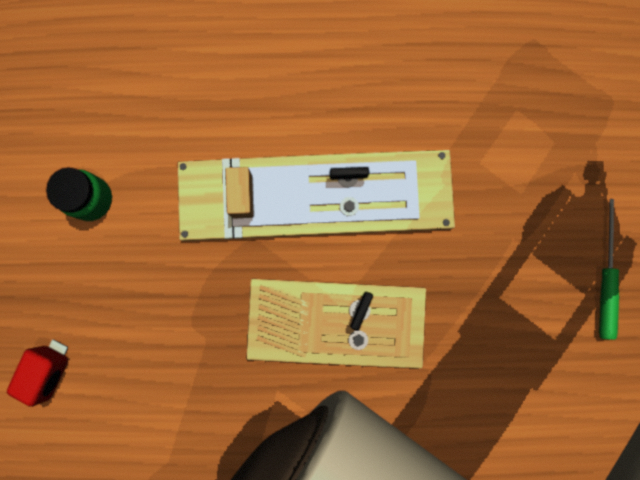

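The wing lies along the slots at top pixel (349,173), the block face is at the line, and the feather wing at (362,311) is unchanged. One numeric check, then I hand in.

```bash
python3 - <<'E'
from h import *
P=load();t=P["top"]
f=lambda c:(170+(c[0]+.5)/3.8-.5,140+(c[1]+.5)/3.8-.5)
B=[atz(t,f(c),78.5) for c in[(212,106),(300,102),(306,276),(220,280)]];c=np.mean(B,0)
l=np.array([632.4,144.9]);y=np.array([-.034,.9994]);print(c.round(1),"y rel",(c[:2]-l)@y)
a,b=[atz(t,f(q),68)for q in[(610,116),(756,110)]];d=b-a;print("wing ang to slots",np.degrees(np.arctan2(d[0],-d[1]))-np.degrees(.034))
from cell import bot
o=bot.get_obs();print(o["force"],o["clock"]);print(bot.hand_in())
E
```

```text
[633.3 128.7  78.5] y rel -16.23634230586804
wing ang to slots -0.12166847901316702
[ 0.2205818  -0.61346673 -0.84874765] 16.6
the job is handed in; nothing more can be done
None
```

The stop is set and its wing nut is tight. The job was handed in at 16.6 s of the 50 s allowed, and the hand-in gives no verdict.

- **Block:** I gripped the upright block, slid the plate 27.5 mm in +y while the nut was still loose, and let go. In the last picture the block's centre is 16.2 mm short of the line. That puts the leading face about 1 mm short, within the 10 mm allowed.
- **Wing nut:** I gripped the wing and turned it clockwise by about 66 degrees. The moment rose to about 0.46 N m, so it was against its stop. The wing now measures about 0.1 degrees off the slots' direction.
- **Feather board:** its wing nut looks unchanged in the last picture; I judged this by eye only, because the networks do not know `feather_wing`.
- **Arm:** it is clear of everything, with near-zero force at hand-in.

In the last scene picture the networks also gave second guesses in wrong places: `stop_block` at confidence 0.72 and `wing_nut` at 0.29. The pictures clearly supported the first guesses. No other check failed or disagreed.

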